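# Load the reference disc into the moisture analyser

## Task

Seat the round metal reference disc fully home and flat in the round pocket of the grey sample carrier, while the carrier is still outside the moisture analyser; set the disc down rather than dropping it. Then, with the disc still seated, slide the carrier along the bench, without lifting it, into the analyser's bay until it rests squarely against the stop, and let go. Leave the square tile, the jar, the beaker and the pen basket where they are.

Things in the scene. Friction and masses are not known exactly. Their poses are not given: they have to be found in the camera images.
- disc: Round plain steel reference disc, 80 mm across and 10 mm thick, with a black upright cylindrical knob on its centre (24 mm across, from 10 to 40 mm above the underside) to hold it by. Origin: centre of the underside; z up.
- carrier: Loose grey plastic plate on the bench, 160 mm long (x), 130 wide (y), 22 high, 0.45 kg, with a round pocket in its top. A push lip (10 mm thick, 110 wide) rises along its near (-x) edge to 42 mm, outer face flush with the edge. It starts 90 to 140 mm short of home, nearly in line. Origin: centre of the underside; +x points to the analyser, z up.
- pocket (a point): Centre of the floor of the carrier's round pocket, 20 mm ahead (+x) of the carrier's origin and 14 mm above its underside; the pocket is black-lined, 84 mm across, 8 mm deep, its rim bevelled 2 mm. The seated disc's origin lies here.
- analyser: Fixed cream moisture analyser beyond the carrier. Its origin, on the bench, is where the carrier's origin lies when home; +x runs into the bay, away from the robot. Stop: the housing's flat front at x = +80 mm, 230 wide, 100 high. A sensor head, 110 wide, overhangs the bay from x = +35 mm on, 80 to 125 mm above the bench.
- bay_mouth (a point): Middle of the bay's flared mouth, on the bench, 10 mm before (-x) the analyser's origin. Steel guides 22 mm high and 12 thick stand each side: inner faces about 176 mm apart here, narrowing to 144 mm at 45 mm farther in, then parallel for 45 mm up to the stop. Axes as the analyser's.
- tile: Square steel tile, 80 by 80 mm, 10 mm thick, with the same knob as the disc; not wanted. Origin: centre of the underside.
- jar: Closed jar, 66 mm across, 100 mm high; bystander. Origin: centre of the underside.
- beaker: Glass beaker, 72 mm across, 95 mm high; bystander. Origin: centre of the underside.
- basket: Green pen basket, 85 by 85 mm, 90 mm high, pens to 155 mm; bystander. Origin: centre of the underside.
There are look-alikes about, which are no part of the job. Leave any turquoise or yellow look-alike of the disc alone.

How it is judged:
By the outcome, as a careful person would: the job done as asked, in the order asked, and still so for the second after the job is handed in, with the robot touching nothing.
It also fails if it takes over 59 s, if anything falls off the work surface, if the arm or the gripper's body presses on something with over 40 N, if the wrist force passes 120 N, or if a joint passes its speed limit or range.

## Robot

A 6-joint arm with a two-finger parallel gripper is mounted at the origin on the work surface. World frame = base frame: x ahead of the robot, y to its left, z up, the work surface at z = 0. Lengths are in m, angles in rad, forces in N, time in s.
With the tool pointing down it reaches from about 0.4 to 0.925 m from the base axis. Payload 3.4 kg.
Tool frame: the origin (TCP) lies on the centre line of the jaws, within the pads' length; the fingertips stand 8 mm ahead of it and the grasp point (between the pads) lies 11 mm behind it; x points along the fingers, y is the direction in which the jaws open and shut, and the axes are right-handed (so a half turn about x gives the same grasp; the last joint's range is limited). The gripper opens to 85 mm and grips with 20 to 120 N. Pads are 22 mm wide; open, the fingers measure 114 mm over their backs; the gripper's body (76 mm by 85 mm) begins 54 mm behind the grasp point. The pads swing forward as they close: fully open they stand 13 mm farther back than shut.
Start: joints at [1.22, 0.307, 1.506, -0, 1.328, -0.073], TCP at [0.158, 0.553, 0.239] pointing down, gripper open.
Joint ranges: [-3.12, 3.12], [-1.05, 2.28], [0.14, 2.33], [-1.42, 4.57], [0.1, 2.73], [-2.68, 2.68]. Speed limits (rad/s): [2.57, 2.57, 3.14, 3.14, 3.14, 3.14].

## Interface

Orientations are given as [roll, pitch, yaw] about the fixed x, y, z axes, in that order (R = Rz(yaw) Ry(pitch) Rx(roll)).
In Python, from workcell import read_state, read_camera, get_calibration, job_done, find_in, landmark_of gives the robot as it stands.
- The arm moves only by the tool carry_out, never from a script. Its argument "moves" is a list of rows, each an object with "translation": the shift along the tool's x, y, z in cm, a list of three; "roll": the turn about the tool's x in degrees. In form: [{"translation": [dx, dy, dz], "roll": roll}, ...]. A call has 1 to 5 rows; each row is the pose to reach, as a shift and turn from the pose commanded when the call began, along the tool's axes at that moment; what a row does not reach only later rows make up. A row lasts 1/8 s, in which the tool goes at most 62.5 mm and 10.7 degrees, less where a joint would pass 70% of its speed; a pose out of reach is approached as far as the arm can. A call with a gripper value outside its range is refused whole. "fingers" is the closure, from -1 (fully open) to 1 (shut), set as the call begins (left out, the last holds). The fingers move at their own pace and stop on an object; "newtons" is the grip in N (left out, the last holds). Time passes only in rows, so rows that repeat a pose let the fingers close. It gives the time, the measured TCP pose, the force and the opening at its end, in the units of the state.
- read_state(): the state, without advancing time (a new reading comes with each control period).
- read_camera(name): name is "side" or "top"; returns the picture (420x560x3 uint8, red, green, blue); there is no depth.
- get_calibration(name): a dict with "intrinsics" (3x3 intrinsics, pixels), "k1" (the pictures are not rectified: a ray, as slopes to the right and down, at radius r is drawn at 1 + k1 r^2 times it, then the intrinsics apply), "xyz" and "orientation" of the camera in the world. Camera axes: x right, y down, z forward; pixel columns grow to the right and rows downward; lengths in m; the calibration is good to about 2 mm. A picture is of the moment at which its call begins. get_calibration takes no time and is no camera call.
- job_done(): hands the job in, once; it reports no verdict.
Trained networks look in the newest picture that a camera, given by its name, has taken for a name from the list of things; names that differ only in an ending like _2 or _b are one class to them, and where a whole thing is asked for, a point or a joint stands for the part that bears it (a point fixed in the world has none). Each returns a list of dicts, best first, with "conf" (0 to 1); they miss things now and then, are a little off and sometimes report something else, mostly with a low value. They report only what shows in the picture. A call takes as long as a camera call. They do not tell look-alikes from the thing itself.
- find_in(query, camera): "position" ([column, row] in pixels, amid what is visible of it).
- landmark_of(query, camera): "position" ([column, row] in pixels: a listed point, or the origin of a listed thing).
The state is a dict: "time_s": time; "qpos": joint angles; "qvel": joint speeds; "effort": joint torques, N m; "ee_pos": TCP position; "tcp_rot": TCP orientation; "ft_force": force on the tool from outside, world axes, zero at the start; "torque": the same for the moment, N m; "gripper_width": finger opening in m.
Only numpy, scipy, OpenCV 4.12 (cv2) and the standard library are available. Lean on these libraries where they do the work, as an engineer would, in place of code of your own. Each camera call takes 0.05 s, during which the arm holds its last target. There are 200 camera calls.

## Working session

There is one attempt and no reset: what is moved stays moved. The work goes in short steps, Python scripts to look and compute and a tool call to move; the robot and the scene stay as the last step left them, time stands still between calls to the robot, and variables do not carry over. Pictures are saved under pics/ and viewed, about 8 in all and at most 12, crops included, and the job is handed in when it is done.

Besides the shell and the picture viewer there is one more tool, called after "Request:" by a JSON object that holds its "method" and its "body", one argument or row to a line. carry_out: Moves the arm, as the interface text tells. Its arguments: {"type":"object","properties":{"moves":{"type":"array"},"fingers":{"type":"number"},"newtons":{"type":"number"}},"required":["moves"]}

```bash
mkdir -p pics; cat > h.py <<'E'
import numpy as np, cv2
from workcell import *
from scipy.spatial.transform import Rotation as R
def cal(n):
    c=get_calibration(n); K=np.array(c["intrinsics"]); o=np.array(c["orientation"])
    Rm=o if o.shape==(3,3) else R.from_euler('xyz',o).as_matrix()
    return K,c["k1"],np.array(c["xyz"]),Rm
def ray(n,px):
    K,k,t,Rm=cal(n)
    p=cv2.undistortPoints(np.array([[px]],float),K,np.array([k,0,0,0.]))[0,0]
    return t,Rm@np.array([p[0],p[1],1])
def at(n,px,z):
    t,d=ray(n,px); return t+d*(z-t[2])/d[2]
def proj(n,P):
    K,k,t,Rm=cal(n)
    return cv2.projectPoints(np.atleast_2d(P).astype(float),cv2.Rodrigues(Rm.T)[0],-Rm.T@t,K,np.array([k,0,0,0.]))[0][:,0]
def save(n,f,img=None):
    im=read_camera(n) if img is None else img
    cv2.imwrite(f,im[:,:,::-1]); return im
E
python3 - <<'E'
from h import *
for n in("top","side"):
    print(n,get_calibration(n)); save(n,f"pics/{n}0.png")
    for q in("disc","carrier","pocket","analyser","bay_mouth","tile","jar","beaker","basket"):
        r=landmark_of(q,n)
        print(q,[(np.round(a["position"]).tolist(),round(a["conf"],2)) for a in r[:4]], [np.round(at(n,a["position"],.014 if q=="pocket" else 0)[:2],3).tolist() for a in r[:3]])
print(read_state())
E
```

```text
top {'intrinsics': array([[396.3964325 ,   0.        , 282.30524078],
       [  0.        , 396.3964325 , 208.65346094],
       [  0.        ,   0.        ,   1.        ]]), 'k1': -0.024854280117237063, 'xyz': array([0.46061651, 0.06250875, 1.16514964]), 'orientation': array([-3.05493114, -0.02178709, -1.56795851])}
disc [([136.0, 223.0], 0.85), ([209.0, 260.0], 0.82), ([177.0, 222.0], 0.76), ([220.0, 212.0], 0.6)] [[0.518, 0.465], [0.409, 0.252], [0.521, 0.345]]
carrier [([297.0, 213.0], 0.8)] [[0.55, -0.007]]
pocket [([296.0, 206.0], 0.88)] [[0.569, -0.001]]
analyser [] []
bay_mouth [] []
tile [([404.0, 226.0], 0.83)] [[0.513, -0.323]]
jar [([200.0, 163.0], 0.76)] [[0.697, 0.281]]
beaker [([414.0, 176.0], 0.93), ([296.0, 206.0], 0.3)] [[0.661, -0.356], [0.569, -0.002]]
basket [([157.0, 180.0], 0.69)] [[0.644, 0.409]]
side {'intrinsics': array([[431.71619513,   0.        , 274.85324007],
       [  0.        , 431.71619513, 210.67822082],
       [  0.        ,   0.        ,   1.        ]]), 'k1': -0.10295784315424801, 'xyz': array([ 0.1313015 , -0.52969714,  0.91231847]), 'orientatio
[... 566 characters left out ...]
[242.0, 139.0], 0.92)] [[0.652, 0.38]]
{'time_s': 1.0, 'qpos': array([ 1.21950379e+00,  3.06781470e-01,  1.50638233e+00, -1.61844702e-05,
        1.32835176e+00, -7.34814787e-02]), 'qvel': array([-2.09605977e-03,  6.72432179e-04, -1.33645041e-03, -1.24928626e-03,
        1.71568206e-03,  1.31020375e-05]), 'effort': array([ 3.37412803e-04, -4.57485259e+01, -2.52344406e+01,  7.90704871e-05,
        8.19340530e-04, -1.05407275e-05]), 'ee_pos': array([0.15772424, 0.55297775, 0.23932221]), 'tcp_rot': array([1.29627846, 1.57071765, 1.01847129]), 'ft_force': array([ 0.17708526,  0.04193816, -1.01155125]), 'torque': array([-0.02321089,  0.01733997, -0.00290962]), 'gripper_width': 0.0852102398839735}
```

View pics/top0.png

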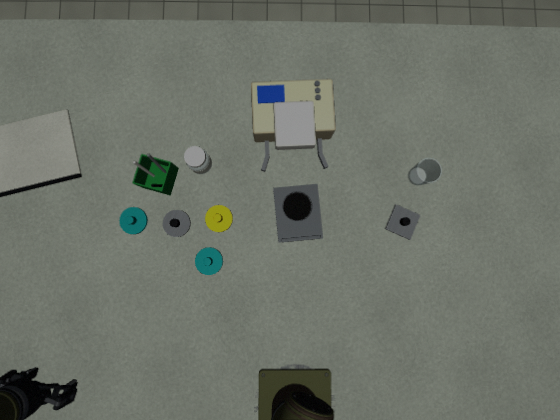

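View pics/side0.png

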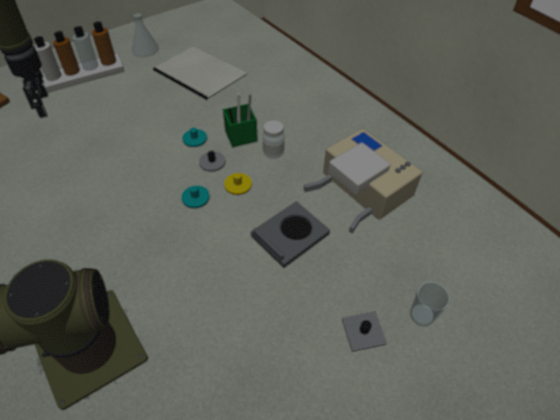

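The discs in the top view are turquoise (133,221), turquoise (209,261), yellow (219,218) and plain grey steel with a black knob (176,223). The square with a black knob (404,222) is the tile. The round grey one at (176,223) fits the description, so I'll confirm it in a crop.

```bash
python3 - <<'E'
from h import *
t=cv2.imread("pics/top0.png"); 
a=cv2.resize(t[190:290,110:240],None,fx=3,fy=3,interpolation=cv2.INTER_CUBIC)
b=cv2.resize(t[70:250,240:350],None,fx=3.3,fy=3.3,interpolation=cv2.INTER_CUBIC)
c=np.zeros((594,390+363,3),np.uint8); c[:300,:390]=a; c[:,390:]=b[:594,:363]
cv2.imwrite("pics/crop1.png",np.clip(c*1.6,0,255).astype(np.uint8))
def tri(p,q):
    A=[];y=[]
    (o1,d1),(o2,d2)=ray("top",p),ray("side",q)
    s=np.linalg.lstsq(np.c_[d1,-d2],o2-o1,rcond=None)[0]
    return (o1+d1*s[0]+o2+d2*s[1])/2,np.linalg.norm(o1+d1*s[0]-o2-d2*s[1])
D={}
for n in("top","side"):
    read_camera(n)
    for q in("disc","pocket","carrier"): D[n,q]=[x["position"] for x in landmark_of(q,n)]
for q in("disc","pocket","carrier"):
    for p in D["top",q]:
        for s in D["side",q]:
            P,e=tri(p,s)
            if e<.02 and abs(P[2])<.03: print(q,np.round(p),np.round(s),P.round(4),round(e,4))
# grey steel knob dark blob
g=cv2.cvtColor(t,cv2.COLOR_BGR2GRAY)
m=np.zeros_like(g);m[208:238,160:192]=g[208:238,160:192]<35
M=cv2.moments(m,True);px=(M['m10']/M['m00'],M['m01']/M['m00']);print("knob",px,at("top",px,.03),M['m00'])
m=np.zeros_like(g);m[188:224,278:318]=g[188:224,278:318]<30
M=cv2.moments(m,True);px=(M['m10']/M['m00'],M['m01']/M['m00']);print("pocket",px,at("top",px,.018),M['m00'])
E
```

```text
disc [178. 225.] [210. 162.] [0.5124 0.3417 0.0052] 0.0015
disc [138. 220.] [194. 138.] [0.5239 0.459  0.0087] 0.0023
disc [220. 213.] [240. 188.] [ 0.5469  0.225  -0.025 ] 0.0081
disc [208. 258.] [196. 200.] [ 0.4152  0.2581 -0.0271] 0.0024
pocket [295. 204.] [296. 227.] [5.755e-01 3.000e-04 2.000e-03] 0.0022
knob (174.3939393939394, 222.57575757575756) [0.51797796 0.34607531 0.03      ] 66.0
pocket (296.7658862876254, 205.96822742474916) [ 0.56841568 -0.00426831  0.018     ] 598.0
```

View pics/crop1.png

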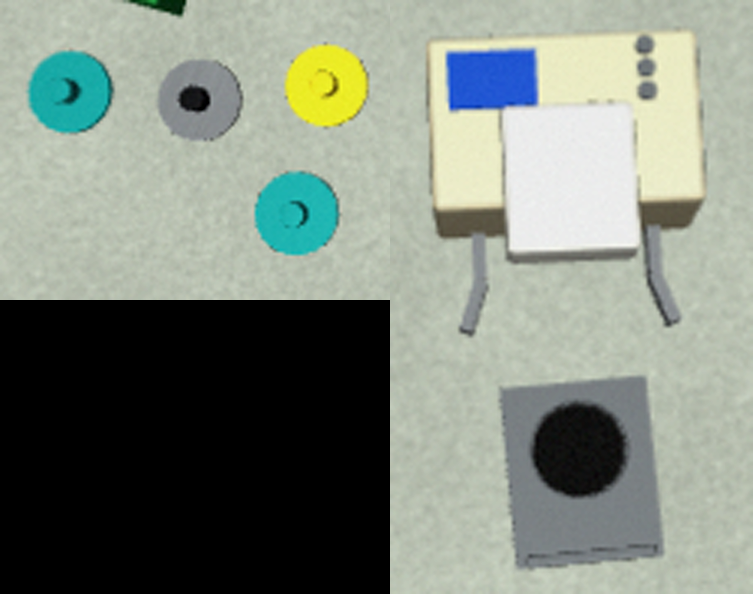

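The crop confirms the grey round disc with a black knob at (176.7,223.3). The carrier's corners, the pocket, the housing's front foot line and the guides are all clearly visible. Next I'll work out the geometry.

```bash
cat >> h.py <<'E'
def tool(Pw):  # world target for TCP -> tool-frame cm, from measured pose
    s=read_state(); Rm=R.from_euler('xyz',s["tcp_rot"]).as_matrix()
    return (Rm.T@(np.array(Pw)-s["ee_pos"])*100).round(2), Rm
E
python3 - <<'E'
from h import *
c=lambda x,y,z:at("top",(240+(x-390+.5)/3.3-.5,70+(y+.5)/3.3-.5),z).round(4)
print("disc",at("top",(176.3,223.),.01).round(4))
L,Rr=c(440,237,0),c(688,226,0);print("front",L,Rr,np.linalg.norm(L-Rr),"yaw",np.degrees(np.arctan2(-(Rr-L)[0]*-1,-(Rr-L)[1])))
print("headtopfront",c(509,249,.125),c(637,244,.125))
print("hous top front",c(435,209,.1),c(703,200,.1))
print("guide mouth outer/inner",c(474,333,.022),c(668,326,.022),"kink inner",c(487,285,.022),c(649,282,.022))
print("carrier",[c(*p,.022).tolist() for p in((501,388),(646,376))],[c(*p,.042).tolist() for p in((517,566),(663,552))])
print("carrier lipline",c(526,556,.042),c(656,545,.042),"pocket",c(579,449,.022))
t,Rm=tool([.5,.34,.2]);print(t,"\n",Rm.round(3))
E
```

```text
disc [0.5178 0.3455 0.01  ]
front [0.7634 0.1203 0.    ] [ 0.7756 -0.1054  0.    ] 0.22602948922651664 yaw 3.094058058917108
headtopfront [0.7215 0.0582 0.125 ] [ 0.7265 -0.0457  0.125 ]
hous top front [0.7611 0.1197 0.1   ] [ 0.7709 -0.1038  0.1   ]
guide mouth outer/inner [0.6714 0.0884 0.022 ] [ 0.6789 -0.0836  0.022 ] kink inner [0.7146 0.0772 0.022 ] [ 0.7184 -0.067   0.022 ]
carrier [[0.6224, 0.0643, 0.022], [0.6339, -0.0638, 0.022]] [[0.4661, 0.0498, 0.042], [0.4784, -0.0755, 0.042]]
carrier lipline [0.4746 0.0422 0.042 ] [ 0.4844 -0.0695  0.042 ] pocket [ 0.5688 -0.0045  0.022 ]
[  3.93 -11.09  38.76] 
 [[ 0.     0.274  0.962]
 [-0.     0.962 -0.274]
 [-1.    -0.     0.   ]]
```

Request:
{"method": "carry_out", "body": {
  "moves": [
    {"translation": [0, -0.6, 2.5], "roll": 0},
    {"translation": [0, -1.8, 7], "roll": 0},
    {"translation": [0, -3, 12], "roll": 0},
    {"translation": [0, -4.2, 17], "roll": 0},
    {"translation": [0, -5.5, 22], "roll": 0}
  ],
  "fingers": -1,
  "newtons": 40
}}

```text
time_s: 2.02
ee_pos: [0.3556, 0.439, 0.2395]
tcp_rot: [1.242, 1.57, 0.965]
ft_force: [0.9, 0.4, 0.1]
gripper_width: 0.0852
```

Request:
{"method": "carry_out", "body": {
  "moves": [
    {"translation": [1, -1.2, 5], "roll": 0},
    {"translation": [3, -2.5, 10], "roll": 0},
    {"translation": [5, -3.7, 14.5], "roll": 0},
    {"translation": [7, -4.6, 18.3], "roll": 0},
    {"translation": [7, -4.6, 18.3], "roll": 0}
  ]
}}

```text
time_s: 2.65
ee_pos: [0.5192, 0.3431, 0.1672]
tcp_rot: [-2.109, 1.568, -2.39]
ft_force: [0.8, 0.9, 1.2]
gripper_width: 0.0854
```

```bash
python3 - <<'E'
from h import *
print(read_state()["ee_pos"], tool([.518,.3457,.023])[0])
a=save("top","pics/t1.png"); b=save("side","pics/s1.png")
c=np.hstack([cv2.resize(a[170:290,110:240],(390,360)),cv2.resize(b[80:220,140:270],(390,420))[:360]])
save("",f"pics/c2.png",np.clip(c*1.6,0,255).astype(np.uint8))
E
```

```text
[0.51920755 0.34311255 0.16718156] [14.42  0.25 -0.17]
```

View pics/c2.png

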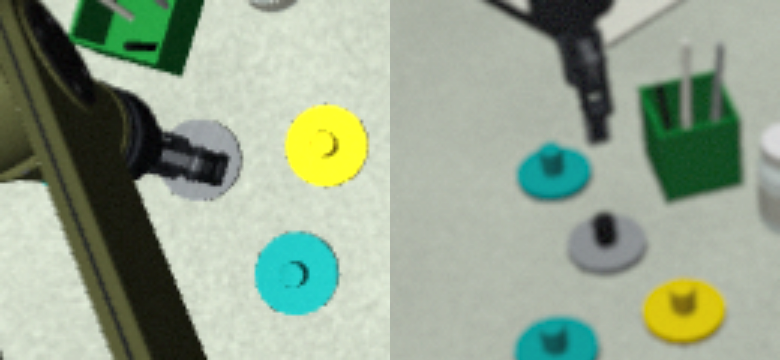

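The gripper is over the grey disc in both views, with the knob at about (208,157) in the side view. I'll check that against the top estimate, then descend partway.

```bash
python3 - <<'E'
from h import *
b=cv2.imread("pics/s1.png");g=cv2.cvtColor(b,cv2.COLOR_BGR2GRAY)
m=np.zeros_like(g);m[145:166,200:216]=g[145:166,200:216]<45
M=cv2.moments(m,True);px=(M['m10']/M['m00'],M['m01']/M['m00']);print(px,M['m00'],at("side",px,.026),proj("side",[.518,.3457,.026]),tool([.518,.3457,.023])[0])
E
```

```text
(211.13114754098362, 156.36065573770492) 61.0 [0.51812975 0.34072455 0.026     ] [[210.26475717 155.43449601]] [14.59  0.08  0.05]
```

Request:
{"method": "carry_out", "body": {
  "moves": [
    {"translation": [3, 0.2, -0.1], "roll": 0},
    {"translation": [6, 0.2, -0.1], "roll": 0},
    {"translation": [8.5, 0.2, -0.1], "roll": 0},
    {"translation": [9, 0.2, -0.1], "roll": 0}
  ]
}}

```text
time_s: 3.25
ee_pos: [0.5151, 0.348, 0.0785]
tcp_rot: [-2.453, 1.568, -2.729]
ft_force: [-0.8, 0.2, 0.4]
gripper_width: 0.0853
```

Request:
{"method": "carry_out", "body": {
  "moves": [
    {"translation": [2, -0.3, 0.4], "roll": 0},
    {"translation": [4, -0.3, 0.4], "roll": 0},
    {"translation": [5.5, -0.3, 0.4], "roll": 0},
    {"translation": [5.5, -0.3, 0.4], "roll": 0}
  ]
}}

```text
time_s: 3.75
ee_pos: [0.5195, 0.3437, 0.024]
tcp_rot: [-2.403, 1.57, -2.68]
ft_force: [0.4, -0.2, 0.5]
gripper_width: 0.0853
```

Request:
{"method": "carry_out", "body": {
  "moves": [
    {"translation": [0, 0, 0], "roll": 0},
    {"translation": [0, 0, 0], "roll": 0},
    {"translation": [0, 0, 0], "roll": 0},
    {"translation": [0, 0, 0], "roll": 0},
    {"translation": [0, 0, 0], "roll": 0}
  ],
  "fingers": 1,
  "newtons": 60
}}

```text
time_s: 4.38
ee_pos: [0.5208, 0.3441, 0.0252]
tcp_rot: [0.951, 1.569, 0.673]
ft_force: [-1.7, 1.0, 5.4]
gripper_width: 0.022
```

Request:
{"method": "carry_out", "body": {
  "moves": [
    {"translation": [-1, 0, 0], "roll": 0},
    {"translation": [-3, 0, 0], "roll": 0},
    {"translation": [-6, 0, 0], "roll": 0},
    {"translation": [-9, 0, 0], "roll": 0},
    {"translation": [-10, 0, 0], "roll": 0}
  ]
}}

```text
time_s: 5.0
ee_pos: [0.5206, 0.3437, 0.1256]
tcp_rot: [0.698, 1.569, 0.42]
ft_force: [-0.3, -0.5, -5.5]
gripper_width: 0.022
```

```bash
python3 - <<'E'
from h import *
s=read_state();print(s["ee_pos"],s["ft_force"],s["gripper_width"],tool([.5688,-.0045,.12])[0]); print(tool([0,0,0])[1].round(3))
E
```

```text
[0.52063798 0.34365529 0.1256362 ] [-0.29019692 -0.54104731 -5.5113806 ] 0.022030409682955214 [  0.55 -32.16  14.18]
[[ 0.002  0.274  0.962]
 [ 0.001  0.962 -0.274]
 [-1.     0.001  0.001]]
```

Request:
{"method": "carry_out", "body": {
  "moves": [
    {"translation": [0, -1.5, 0.7], "roll": 0},
    {"translation": [0, -5, 2.2], "roll": 0},
    {"translation": [0, -9, 4], "roll": 0},
    {"translation": [0, -13, 5.7], "roll": 0},
    {"translation": [0, -17, 7.5], "roll": 0}
  ]
}}

```text
time_s: 5.62
ee_pos: [0.5439, 0.1567, 0.1223]
tcp_rot: [-2.505, 1.566, -2.783]
ft_force: [-0.4, -0.8, -5.2]
gripper_width: 0.0215
```

Request:
{"method": "carry_out", "body": {
  "moves": [
    {"translation": [0, -4, 1.8], "roll": -6},
    {"translation": [0, -8, 3.5], "roll": -12},
    {"translation": [0, -12, 5.3], "roll": -17},
    {"translation": [0, -15, 6.6], "roll": -20},
    {"translation": [0, -15.1, 6.7], "roll": -20}
  ]
}}

```text
time_s: 6.25
ee_pos: [0.5672, -0.0075, 0.1225]
tcp_rot: [-2.938, 1.567, -2.871]
ft_force: [0.8, 0.9, -6.3]
gripper_width: 0.0217
```

Request:
{"method": "carry_out", "body": {
  "moves": [
    {"translation": [1, 0, 0], "roll": 0},
    {"translation": [2.5, 0, 0], "roll": 0},
    {"translation": [3, 0, 0], "roll": 0},
    {"translation": [3, 0, 0], "roll": 0}
  ]
}}

```text
time_s: 6.75
ee_pos: [0.5679, -0.0034, 0.0932]
tcp_rot: [2.998, 1.569, 3.07]
ft_force: [-0.1, -0.5, -5.1]
gripper_width: 0.0218
```

```bash
python3 - <<'E'
from h import *
s=read_state();print(s["ee_pos"],s["gripper_width"],tool([.5688,-.0045,.038])[0]); print(tool([0,0,0])[1].round(3))
a=save("top","pics/t2.png"); b=save("side","pics/s2.png")
c=np.hstack([cv2.resize(a[150:260,240:350],(400,400)),cv2.resize(b[170:280,235:345],(400,400))])
save("",f"pics/c3.png",np.clip(c*1.6,0,255).astype(np.uint8))
E
```

```text
[ 0.56790613 -0.00336038  0.09324678] 0.021844370954076982 [ 5.52 -0.12  0.09]
[[-0.002 -0.072  0.997]
 [ 0.     0.997  0.072]
 [-1.     0.    -0.002]]
```

View pics/c3.png

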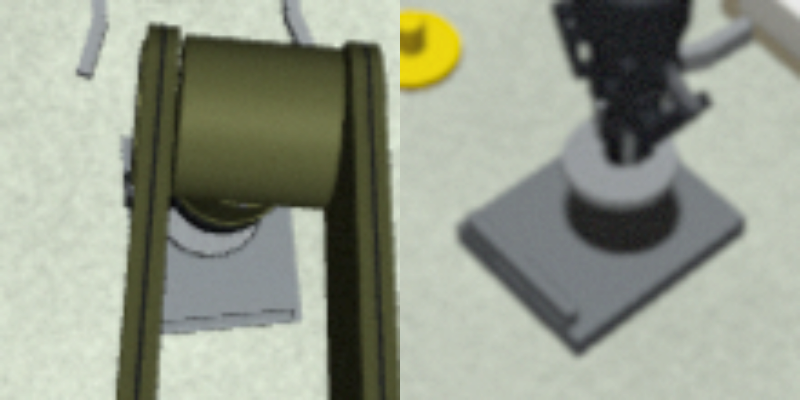

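The disc is hanging over the pocket, with the disc around (296,221) and the dark pocket around (296,229) in the side view. To see the remaining offset, I'll rectify both to metric planes.

```bash
cat >> h.py <<'E'
def rect(n,img,c,z,half=.06,N=390):
    u=np.linspace(half,-half,N); X,Y=np.meshgrid(u,u,indexing='ij')  # up=+x, left=+y
    P=np.stack([c[0]+X,c[1]+Y,0*X+z],-1).reshape(-1,3)
    p=proj(n,P).reshape(N,N,2).astype(np.float32)
    return cv2.remap(img,p[...,0],p[...,1],cv2.INTER_CUBIC)
def circ(im,c,q,r,half=.06,N=390,col=(255,0,0)):
    s=N/(2*half)
    cv2.circle(im,(int((half-(q[1]-c[1]))*s),int((half-(q[0]-c[0]))*s)),int(r*s),col,1)
E
python3 - <<'E'
from h import *
rd=lambda f:np.clip(cv2.imread(f)[:,:,::-1]*1.5,0,255).astype(np.uint8)
c=(.5688,-.0045); zb=read_state()["ee_pos"][2]-.0248
A=rect("side",rd("pics/side0.png"),c,.022); circ(A,c,c,.043)
B=rect("side",rd("pics/s2.png"),c,zb); circ(B,c,c,.040)
save("","pics/c4.png",np.hstack([A,B]))
E
```

```text
(no output)
```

View pics/c4.png

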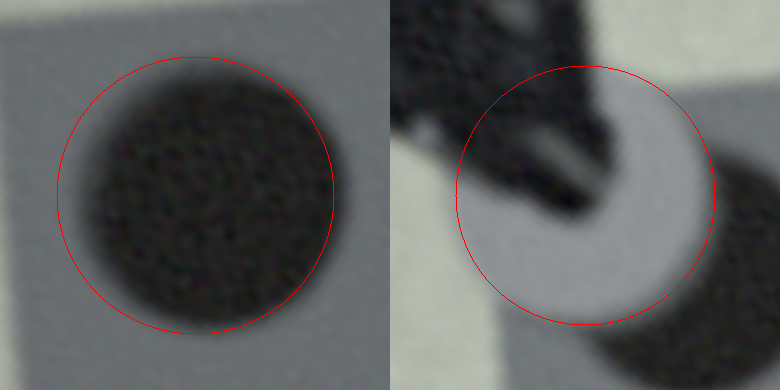

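Side view: the pocket's dark circle is centred at about (212,198) in the left panel, about 5 mm toward −y of the guess, while the disc matches its circle. I'll make the same comparison in the top view.

```bash
python3 - <<'E'
from h import *
rd=lambda f:np.clip(cv2.imread(f)[:,:,::-1]*1.5,0,255).astype(np.uint8)
c=(.5688,-.0045); zs=[read_state()["ee_pos"][2] for _ in range(3)];print(zs); zb=zs[0]-.0248
A=rect("top",rd("pics/top0.png"),c,.020); circ(A,c,c,.042)
B=rect("top",rd("pics/t2.png"),c,zb+.01); circ(B,c,c,.040)
save("","pics/c5.png",np.hstack([A,B]))
for n,f,z in(("top","pics/top0.png",.02),("side","pics/side0.png",.020)):
    g=cv2.cvtColor(rect(n,cv2.imread(f),c,z),cv2.COLOR_BGR2GRAY); m=(g<38).astype(np.uint8)
    k,_,st,ce=cv2.connectedComponentsWithStats(m); i=1+np.argmax(st[1:,4]); 
    print(n,st[i],2*np.sqrt(st[i,4]/np.pi)/3.25,"dx,dy mm",(195-ce[i][1])/3.25,(195-ce[i][0])/3.25)
E
```

```text
[np.float64(0.09431659147300027), np.float64(0.09431659147300027), np.float64(0.09431659147300027)]
top [   61    62   266   268 55263] 81.6185597646416 dx,dy mm -0.18976112825523964 0.4530336753343118
side [   85    70   254   253 49308] 77.09574188921626 dx,dy mm -0.43876169259474057 -5.53482349564121
```

View pics/c5.png

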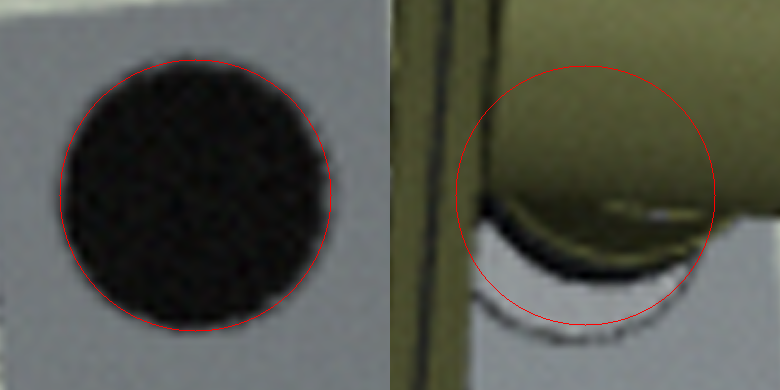

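Top view: the pocket is centred on the circle, and the disc's visible front arc puts it about 1.5 mm near and about 1 mm to +y. The two cameras agree on moving −y, so I'll take a compromise of +0.5 mm x and −1.7 mm y and descend gently.

Request:
{"method": "carry_out", "body": {
  "moves": [
    {"translation": [1.5, -0.17, 0.05], "roll": 0},
    {"translation": [3, -0.17, 0.05], "roll": 0},
    {"translation": [4, -0.17, 0.05], "roll": 0},
    {"translation": [4.3, -0.17, 0.05], "roll": 0},
    {"translation": [4.3, -0.17, 0.05], "roll": 0}
  ]
}}

```text
time_s: 7.48
ee_pos: [0.5692, -0.0058, 0.0509]
tcp_rot: [2.992, 1.57, 3.063]
ft_force: [0.0, 0.4, -5.8]
gripper_width: 0.0218
```

Request:
{"method": "carry_out", "body": {
  "moves": [
    {"translation": [0.2, 0, 0], "roll": 0},
    {"translation": [0.4, 0, 0], "roll": 0},
    {"translation": [0.6, 0, 0], "roll": 0},
    {"translation": [0.7, 0, 0], "roll": 0},
    {"translation": [0.7, 0, 0], "roll": 0}
  ]
}}

```text
time_s: 8.1
ee_pos: [0.5695, -0.0058, 0.0443]
tcp_rot: [-0.208, 1.57, -0.137]
ft_force: [1.6, 0.4, -5.9]
gripper_width: 0.0219
```

Request:
{"method": "carry_out", "body": {
  "moves": [
    {"translation": [0.1, 0, 0], "roll": 0},
    {"translation": [0.2, 0, 0], "roll": 0},
    {"translation": [0.3, 0, 0], "roll": 0},
    {"translation": [0.4, 0, 0], "roll": 0},
    {"translation": [0.4, 0, 0], "roll": 0}
  ]
}}

```text
time_s: 8.72
ee_pos: [0.5695, -0.0058, 0.0402]
tcp_rot: [-0.163, 1.571, -0.092]
ft_force: [1.1, 0.5, -4.4]
gripper_width: 0.0216
```

Request:
{"method": "carry_out", "body": {
  "moves": [
    {"translation": [0.05, 0, 0], "roll": 0},
    {"translation": [0.1, 0, 0], "roll": 0},
    {"translation": [0.15, 0, 0], "roll": 0},
    {"translation": [0.2, 0, 0], "roll": 0},
    {"translation": [0.2, 0, 0], "roll": 0}
  ]
}}

```text
time_s: 9.35
ee_pos: [0.5695, -0.0058, 0.0392]
tcp_rot: [-0.209, 1.57, -0.138]
ft_force: [-1.5, -0.6, 6.2]
gripper_width: 0.0221
```

Request:
{"method": "carry_out", "body": {
  "moves": [
    {"translation": [0, 0, 0], "roll": 0},
    {"translation": [0, 0, 0], "roll": 0},
    {"translation": [0, 0, 0], "roll": 0},
    {"translation": [0, 0, 0], "roll": 0},
    {"translation": [0, 0, 0], "roll": 0}
  ],
  "fingers": -1
}}

```text
time_s: 9.98
ee_pos: [0.5693, -0.0058, 0.0382]
tcp_rot: [2.965, 1.571, 3.036]
ft_force: [0.7, -0.5, 0.1]
gripper_width: 0.0852
```

Request:
{"method": "carry_out", "body": {
  "moves": [
    {"translation": [-1, 0, 0], "roll": 0},
    {"translation": [-3, 0, 0], "roll": 0},
    {"translation": [-6, 0, 0], "roll": 0},
    {"translation": [-9, 0, -2], "roll": 0},
    {"translation": [-9, 0, -6], "roll": 0}
  ]
}}

```text
time_s: 10.6
ee_pos: [0.5131, -0.0104, 0.1317]
tcp_rot: [-0.172, 1.562, -0.101]
ft_force: [-0.2, -0.4, -0.5]
gripper_width: 0.0852
```

Request:
{"method": "carry_out", "body": {
  "moves": [
    {"translation": [0, 0, -4], "roll": 0},
    {"translation": [0, 0, -7.5], "roll": 0},
    {"translation": [0, 0, -9.5], "roll": 0},
    {"translation": [0, 0, -9.5], "roll": 0}
  ]
}}

```text
time_s: 11.1
ee_pos: [0.4131, -0.0167, 0.1289]
tcp_rot: [2.938, 1.57, 3.009]
ft_force: [0.3, -0.1, -0.3]
gripper_width: 0.0855
```

```bash
python3 - <<'E'
from h import *
s=read_state();print(s["ee_pos"],s["ft_force"],tool([.455,-.0146,.06])[0]); print(tool([0,0,0])[1].round(3))
a=save("top","pics/t3.png"); b=save("side","pics/s3.png")
c=np.hstack([cv2.resize(a[130:250,250:350],(400,480)),cv2.resize(b[180:280,240:340],(400,400),interpolation=cv2.INTER_CUBIC)[:480] if 0 else cv2.resize(b[170:290,240:340],(400,480))])
save("",f"pics/c6.png",np.clip(c*1.5,0,255).astype(np.uint8))
E
```

```text
[ 0.41313197 -0.01671479  0.12887194] [ 0.316465   -0.11700054 -0.30091727] [ 6.89 -0.09  4.19]
[[-0.    -0.071  0.997]
 [ 0.     0.997  0.071]
 [-1.     0.    -0.   ]]
```

View pics/c6.png

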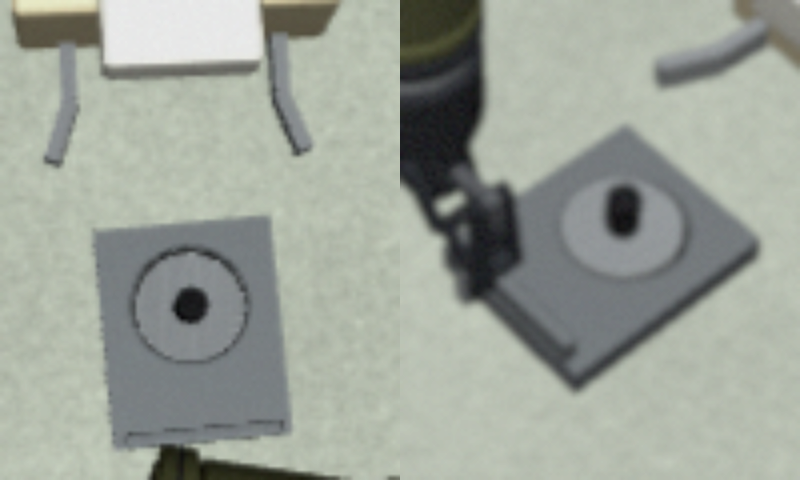

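The disc sits flat and concentric in the pocket: the knob is at the ring's centre in the top view and an even thin dark ring shows around it. Next I'll lower the open gripper behind the lip.

Request:
{"method": "carry_out", "body": {
  "moves": [
    {"translation": [2.5, 0, 1], "roll": -1},
    {"translation": [5.5, -0.1, 2.2], "roll": -1},
    {"translation": [8.5, -0.1, 2.5], "roll": -1},
    {"translation": [10.9, -0.1, 2.5], "roll": -1},
    {"translation": [10.9, -0.1, 2.5], "roll": -1}
  ]
}}

```text
time_s: 11.82
ee_pos: [0.4401, -0.0159, 0.0178]
tcp_rot: [2.905, 1.568, 2.994]
ft_force: [0.5, -0.1, -0.4]
gripper_width: 0.0852
```

```bash
python3 - <<'E'
from h import *
s=read_state();print(s["ee_pos"],s["ft_force"],s["qpos"]); print(tool([0,0,0])[1].round(3), tool([.444,-.0158,.02])[0])
E
```

```text
[ 0.44009381 -0.01590543  0.01782011] [ 0.47158007 -0.12764493 -0.3620885 ] [-1.32135846e-01  4.35912137e-01  2.05259995e+00  7.36768375e-05
  6.55933780e-01 -1.79193008e+00]
[[-0.003 -0.089  0.996]
 [ 0.     0.996  0.089]
 [-1.     0.001 -0.003]] [-0.22 -0.02  0.39]
```

Request:
{"method": "carry_out", "body": {
  "moves": [
    {"translation": [0, 0, 0.6], "roll": 0},
    {"translation": [0, 0, 1.3], "roll": 0},
    {"translation": [0, 0, 2], "roll": 0},
    {"translation": [0, 0, 2.7], "roll": 0},
    {"translation": [0, 0, 3.4], "roll": 0}
  ]
}}

```text
time_s: 12.45
ee_pos: [0.4674, -0.0126, 0.0193]
tcp_rot: [2.997, 1.559, 3.086]
ft_force: [-11.5, -0.8, 9.5]
gripper_width: 0.0856
```

Request:
{"method": "carry_out", "body": {
  "moves": [
    {"translation": [0, 0, 0.8], "roll": 0},
    {"translation": [0, 0, 1.6], "roll": 0.3},
    {"translation": [0, 0, 2.4], "roll": 0.6},
    {"translation": [0, 0.1, 3.2], "roll": 0.9},
    {"translation": [0, 0.1, 4], "roll": 1.2}
  ]
}}

```text
time_s: 13.08
ee_pos: [0.5081, -0.008, 0.0192]
tcp_rot: [3.019, 1.561, 3.087]
ft_force: [-10.2, -0.0, 6.8]
gripper_width: 0.0853
```

```bash
python3 - <<'E'
from h import *
s=read_state();print(s["ee_pos"],s["ft_force"],tool([.596,-.0004,.02])[0])
a=save("top","pics/t4.png"); b=save("side","pics/s4.png")
c=np.hstack([cv2.resize(a[130:250,250:350],(400,480)),cv2.resize(b[150:270,260:360],(400,480))])
save("",f"pics/c7.png",np.clip(c*1.5,0,255).astype(np.uint8))
E
```

```text
[ 0.50808997 -0.00802446  0.01923493] [-10.2495478   -0.03603014   6.79778762] [-0.16  0.16  8.82]
```

View pics/c7.png

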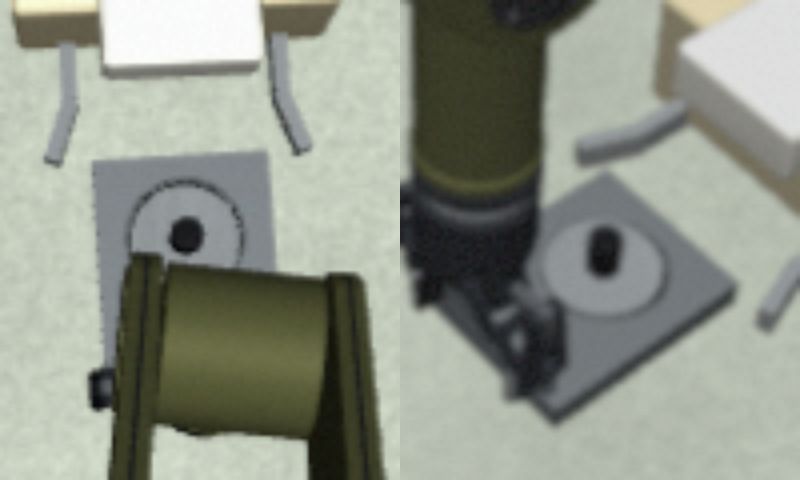

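The carrier is moving in line with the mouth: its front edge runs from (93,163) to (267,152), the guide tips are at x=53 and 302, and the disc is still seated. I'll keep pushing.

Request:
{"method": "carry_out", "body": {
  "moves": [
    {"translation": [0, 0, 0.8], "roll": 0.2},
    {"translation": [0, 0, 1.6], "roll": 0.4},
    {"translation": [0, 0.1, 2.4], "roll": 0.6},
    {"translation": [0, 0.1, 3.2], "roll": 0.8},
    {"translation": [0, 0.1, 4], "roll": 1}
  ]
}}

```text
time_s: 13.8
ee_pos: [0.5491, -0.0044, 0.0191]
tcp_rot: [3.032, 1.563, 3.083]
ft_force: [-9.0, -0.1, 4.6]
gripper_width: 0.0854
```

Request:
{"method": "carry_out", "body": {
  "moves": [
    {"translation": [0, 0, 0.5], "roll": 0},
    {"translation": [0, 0, 1], "roll": 0.2},
    {"translation": [0, 0, 1.5], "roll": 0.2},
    {"translation": [0, 0, 2], "roll": 0.2},
    {"translation": [0, 0, 2.5], "roll": 0.2}
  ]
}}

```text
time_s: 14.42
ee_pos: [0.5744, -0.0032, 0.0191]
tcp_rot: [3.043, 1.564, 3.09]
ft_force: [-7.4, -1.3, 3.0]
gripper_width: 0.0852
```

```bash
python3 - <<'E'
from h import *
s=read_state();print(s["ee_pos"],s["ft_force"],s["torque"],tool([.596,-.0004,.02])[0]); print(tool([0,0,0])[1].round(3))
a=save("top","pics/t5.png"); b=save("side","pics/s5.png")
c=np.hstack([cv2.resize(a[110:230,250:350],(400,480)),cv2.resize(b[130:250,280:380],(400,480))])
save("",f"pics/c8.png",np.clip(c*1.5,0,255).astype(np.uint8))
E
```

```text
[ 0.57442596 -0.00321502  0.01909434] [-7.42854681 -1.33475998  2.98194247] [0.09879005 1.11524322 0.00699456] [-0.11  0.18  2.17]
[[-0.007 -0.047  0.999]
 [ 0.     0.999  0.047]
 [-1.     0.001 -0.007]]
```

View pics/c8.png

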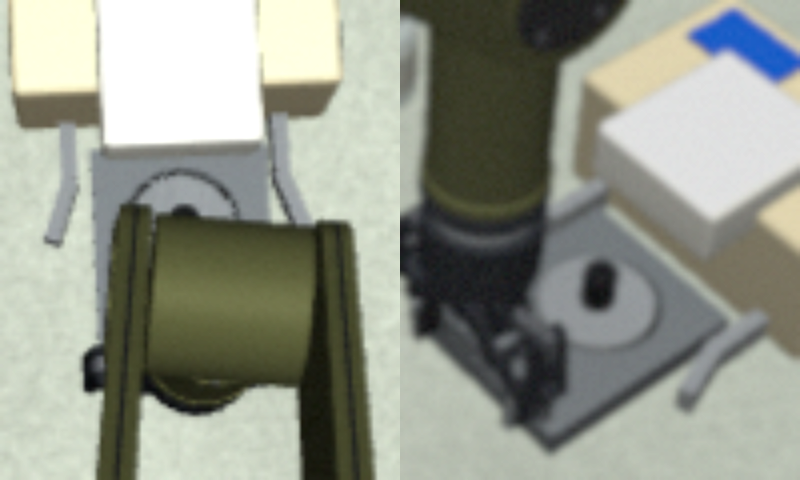

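The carrier is entering the bay, about 3 mm off the right guide and about 13 mm off the left. I'll keep pushing slowly with a slight +y bias.

Request:
{"method": "carry_out", "body": {
  "moves": [
    {"translation": [0, 0.1, 0.4], "roll": 0},
    {"translation": [0, 0.2, 0.8], "roll": 0},
    {"translation": [0, 0.3, 1.2], "roll": 0},
    {"translation": [0, 0.3, 1.5], "roll": 0},
    {"translation": [0, 0.3, 1.6], "roll": 0}
  ]
}}

```text
time_s: 15.15
ee_pos: [0.5914, 0.0003, 0.0191]
tcp_rot: [3.098, 1.566, -3.139]
ft_force: [-7.8, -0.7, 4.2]
gripper_width: 0.0855
```

Request:
{"method": "carry_out", "body": {
  "moves": [
    {"translation": [0, 0, 0.15], "roll": 0},
    {"translation": [0, 0, 0.3], "roll": 0},
    {"translation": [0, 0, 0.4], "roll": 0}
  ]
}}

```text
time_s: 15.52
ee_pos: [0.5951, 0.0005, 0.0191]
tcp_rot: [3.085, 1.565, 3.132]
ft_force: [-8.1, 0.1, 2.0]
gripper_width: 0.0853
```

Request:
{"method": "carry_out", "body": {
  "moves": [
    {"translation": [0, 0, 0.15], "roll": 0},
    {"translation": [0, 0, 0.3], "roll": 0},
    {"translation": [0, 0, 0.4], "roll": 0}
  ]
}}

```text
time_s: 15.9
ee_pos: [0.5953, 0.0005, 0.0191]
tcp_rot: [3.111, 1.558, -3.125]
ft_force: [-15.4, -1.5, 10.2]
gripper_width: 0.0852
```

```bash
python3 - <<'E'
from h import *
s=read_state();print(s["ee_pos"],s["ft_force"],s["torque"])
a=save("top","pics/t6.png"); b=save("side","pics/s6.png")
c=np.hstack([cv2.resize(a[90:210,250:350],(400,480)),cv2.resize(b[120:240,290:390],(400,480))])
save("",f"pics/c9.png",np.clip(c*1.5,0,255).astype(np.uint8))
E
```

```text
[5.95297086e-01 5.39382182e-04 1.91057959e-02] [-15.36741011  -1.47457674  10.19995502] [-0.36241193  2.14392681 -0.07137369]
```

View pics/c9.png

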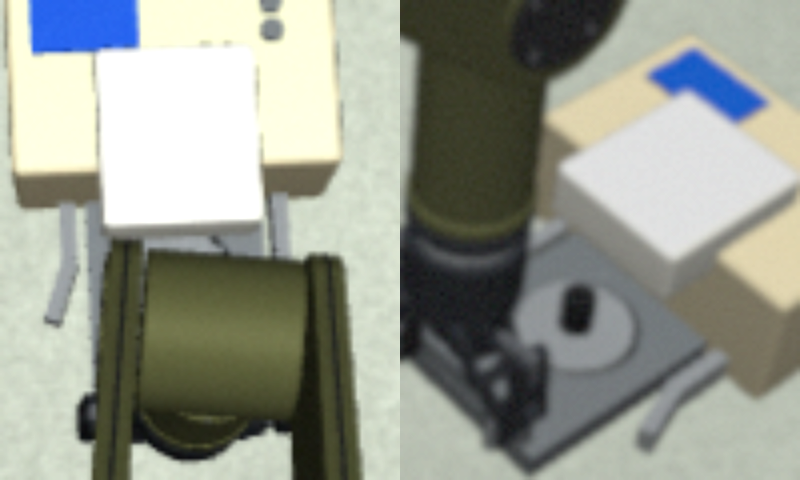

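The carrier stopped at TCP x≈0.595, where the stop was predicted, and the force doubled. I'll press a little more to square it.

Request:
{"method": "carry_out", "body": {
  "moves": [
    {"translation": [0, 0, 0.2], "roll": 0},
    {"translation": [0, 0, 0.4], "roll": 0},
    {"translation": [0, 0, 0.5], "roll": 0},
    {"translation": [0, 0, 0.5], "roll": 0}
  ]
}}

```text
time_s: 16.5
ee_pos: [0.5952, 0.0005, 0.0191]
tcp_rot: [3.118, 1.55, -3.118]
ft_force: [-23.1, -3.2, 18.4]
gripper_width: 0.0854
```

```bash
python3 - <<'E'
from h import *
s=read_state();print(s["ee_pos"],s["ft_force"],s["torque"]); print(tool([0,0,0])[1].round(3))
E
```

```text
[5.95229368e-01 5.40017537e-04 1.91383573e-02] [-23.12497594  -3.18470564  18.41092667] [-0.62398436  3.25507017 -0.09960872]
[[-0.021 -0.047  0.999]
 [-0.     0.999  0.047]
 [-1.     0.001 -0.021]]
```

It's firm and balanced against the stop. I'll back straight off, lift and check.

Request:
{"method": "carry_out", "body": {
  "moves": [
    {"translation": [0, 0, -0.5], "roll": 0},
    {"translation": [0, 0, -1.2], "roll": 0},
    {"translation": [0, 0, -2.5], "roll": 0},
    {"translation": [0, 0, -5], "roll": 0},
    {"translation": [0, 0, -8], "roll": 0}
  ]
}}

```text
time_s: 17.12
ee_pos: [0.5281, -0.003, 0.0197]
tcp_rot: [-0.125, 1.567, -0.078]
ft_force: [-0.8, -0.1, -0.3]
gripper_width: 0.0851
```

Request:
{"method": "carry_out", "body": {
  "moves": [
    {"translation": [-3, 0, -3], "roll": 0},
    {"translation": [-8, 0, -5], "roll": 0},
    {"translation": [-12, 0, -7.5], "roll": 0},
    {"translation": [-14, 0, -8], "roll": 0},
    {"translation": [-14, 0, -8], "roll": 0}
  ]
}}

```text
time_s: 17.75
ee_pos: [0.4488, -0.0068, 0.1613]
tcp_rot: [-0.149, 1.564, -0.102]
ft_force: [-0.1, 0.0, 0.2]
gripper_width: 0.0854
```

```bash
python3 - <<'E'
from h import *
s=read_state();print(s["ee_pos"],s["ft_force"])
a=save("top","pics/t7.png"); b=save("side","pics/s7.png")
c=np.hstack([cv2.resize(a[100:220,250:350],(400,480),interpolation=cv2.INTER_CUBIC),cv2.resize(b[130:250,270:370],(400,480),interpolation=cv2.INTER_CUBIC)])
save("",f"pics/c10.png",np.clip(c*1.5,0,255).astype(np.uint8))
E
```

```text
[ 0.448797   -0.00683633  0.16132324] [-0.14963353  0.00556331  0.20479745]
```

View pics/c10.png

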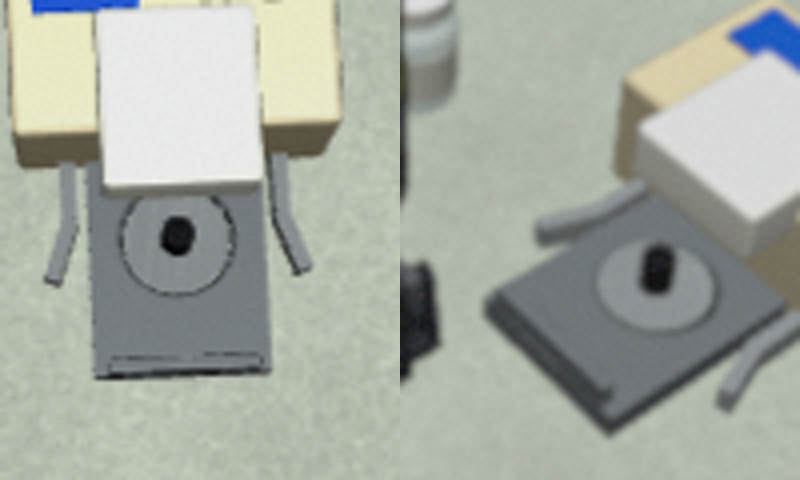

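```bash
python3 - <<'E'
from h import *
c=lambda x,y,z:at("top",(250+(x+.5)/4-.5,100+(y+.5)/4-.5),z)
def ln(n,a,b): print(n,a[:2].round(4),b[:2].round(4),"yaw",round(np.degrees(np.arctan2((b-a)[0],-(b-a)[1])),2))
ln("front",c(20,165,0),c(326,154,0)); ln("near foot",c(96,379,0),c(271,375,0)); ln("lip top inner",c(110,357,.042),c(265,352,.042))
l=c(88,165,.022)-c(95,372,.022); print("left side yaw",np.degrees(np.arctan2(l[1],l[0])))
# lsq line fit of lower dark edge of carrier (t7)
g=cv2.cvtColor(cv2.imread("pics/t7.png"),cv2.COLOR_BGR2GRAY).astype(float)
def edge(x0,x1,y0,y1,z,s):
    P=[]
    for x in range(x0,x1):
        d=s*np.diff(g[y0:y1,x]); i=int(np.argmax(d))
        if 0<i<len(d)-1: 
            q=d[i-1]-2*d[i]+d[i+1]; i+=.5*(d[i-1]-d[i+1])/q if q else 0
        P.append(at("top",(x,y0+i+.5),z)[:2])
    P=np.array(P); p=np.polyfit(P[:,1],P[:,0],1); r=P[:,0]-np.polyval(p,P[:,1]); k=abs(r)<.002
    p=np.polyfit(P[k,1],P[k,0],1); return "yaw",np.degrees(-np.arctan(p[0])).round(2),"x at y=0",p[1].round(4),k.sum()
print("near foot",edge(276,316,188,200,0,1))
print("front foot L",edge(255,264,136,146,0,1),"R",edge(322,331,133,144,0,1))
M=[at("top",(250+178/4,100+237/4),.045)];print("knob",M)
for q in("carrier","pocket","disc"):
    for r in landmark_of(q,"top")[:2]: print(q,np.round(r["position"],1),at("top",r["position"],0)[:2].round(3))
E
```

```text
front [0.7652 0.1209] [ 0.7757 -0.1089] yaw 2.61
near foot [0.6042 0.0632] [ 0.6079 -0.0666] yaw 1.64
lip top inner [0.6149 0.0533] [ 0.6192 -0.0577] yaw 2.2
left side yaw 2.2030074148501106
near foot ('yaw', np.float64(2.52), 'x at y=0', np.float64(0.6059), np.int64(40))
front foot L ('yaw', np.float64(0.93), 'x at y=0', np.float64(0.7648), np.int64(9)) R ('yaw', np.float64(7.21), 'x at y=0', np.float64(0.7616), np.int64(9))
knob [array([0.70058015, 0.00375709, 0.045     ])]
carrier [294.1 165.2] [0.692 0.003]
pocket [292.5 159.4] [0.71  0.007]
disc [133.  222.4] [0.519 0.475]
disc [219.4 216.7] [0.537 0.222]
```

```bash
python3 -c "
from workcell import *
print(job_done())"
```

```text
the job is handed in; nothing more can be done
None
```

I seated the steel disc in the carrier's pocket, slid the carrier along the bench into the bay until it reached the stop, and let go. I then handed the job in, at about 18 s on the robot's clock.

- **Disc:** I lowered it into the pocket until it touched the floor, with only about 11 N of contact, then released it. The pictures show it flat, with an even ring all round, both before the push and after.
- **At the stop:** pushing a further 8 mm or so did not move the carrier, and the force rose smoothly to 23 N. After I let go and backed away, the tool force read about zero.
- **Squareness:** the fitted line along the carrier's near edge is at 2.5°, and the analyser's front is at 2.6°. The hand-read edges gave 1.6° to 2.2°, which is within reading error. The carrier is clear of both guides, about 8 mm on the left and 4 mm on the right.
- **Check that disagreed:** the top picture puts the carrier's near edge 165 mm from the analyser's front, where 160 mm is expected. I blamed the reading of the front's foot line, because the carrier would not go any further.
- **Camera disagreement:** before seating, the two cameras disagreed by about 4 mm on the offset between pocket and disc. I used a compromise, and the disc went in without catching on the rim.
- **Other objects:** I did not touch the tile, jar, beaker, basket or look-alikes. I did not measure their positions again at the end.

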